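# Screening cans over the transformer and choke

### The arm

A 7-joint arm with a two-finger parallel gripper is mounted at the origin on the work surface. World frame = base frame: x ahead of the robot, y to its left, z up, the work surface at z = 0. Lengths are in m, angles in degrees, forces in N, time in s.
With the tool pointing down it reaches from about 0.35 to 0.9 m from the base axis. Payload 19.9 kg.
Tool frame: the origin (TCP) lies on the centre line of the jaws, within the pads' length; the fingertips stand 17 mm ahead of it and the grasp point (between the pads) lies 2 mm behind it; z points along the fingers, y is the line along which they close (so a half turn about z gives the same grasp; the last joint's range is limited). The gripper opens to 94 mm and grips with 3 to 60 N. Pads are 16 mm wide; open, the fingers measure 119 mm over their backs; the gripper's body (75 mm by 177 mm) begins 78 mm behind the grasp point.
Start: joints at [-78.467, 23.915, -0.59, 92.452, 0.269, 63.638, -3.037], TCP at [0.15, 0.607, 0.222] pointing down, gripper open.
Joint ranges: [-161.28, 161.28], [-22.2, 115.67], [-73.04, 71.86], [3.21, 147.25], [-68.34, 248.33], [10.77, 114.83], [-161.83, 161.83]. Speed limits (degrees/s): [108.29, 108.29, 136.94, 136.94, 172.46, 172.46, 172.46].

### API

Orientations are given as a 3x3 rotation matrix whose columns are the frame's x, y, z axes.
In Python, from rig import telemetry, optics, ticket gives the robot as it stands. The module is installed in compiled form; this text tells all that it offers.
- The arm moves only by the shell command python3 -m creep 'ROWS' [FORCE]. ROWS is JSON, a list of rows, each a list of 3 entries, a list of its own where there are three numbers: the shift along the world's x, y, z in mm, then the turn, a rotation vector about the world's x, y, z in rad, then the closure in counts, from 0 (fully open) to 255 (shut). A call has 1 to 10 rows; each row shifts and turns the commanded pose from where the row before left it; what a row does not reach is not made up. A row lasts 1/8 s, in which the tool goes at most 62.5 mm and 10.7 degrees, less where a joint would pass 70% of its speed; a pose out of reach is approached as far as the arm can. A call with a gripper value outside its range is refused whole. The fingers move at their own pace and stop on an object; FORCE is the grip in N (left out, the last holds). Time passes only in rows, so rows that do not move let the fingers close. It gives the time, the measured TCP pose, the force, the opening and the grip force at its end, in the units of the state.
- telemetry.get_state(): the state, without advancing time (a new reading comes with each control period).
- optics.snapshot(name): name is "side" or "top" or "wrist"; returns the picture (384x512x3 uint8, red, green, blue); there is no depth.
- optics.get_calibration(name): a dict with "vfov" (degrees; the focal length in pixels is half the picture's height over the tangent of half this angle, whatever the lens; pixels are square), "cx", "cy" (the principal point, pixels), "cam_to_world" (4x4, takes a point from camera to world coordinates); the wrist camera has in their place "hand_eye" (4x4, takes a point from camera to tool coordinates, whose origin is the TCP and whose axes are the flange's). Camera axes: x right, y up, looking along -z (the intrinsics and any distortion apply to the point x, -y, -z); pixel columns grow to the right and rows downward; lengths in m; the calibration is good to about 2 mm. A picture is of the moment at which its call begins: read the wrist's pose just before it. get_calibration takes no time and is no camera call.
- ticket.job_done(): hands the job in; it is judged then, once.
Trained networks look in the newest picture that a camera, given by its name, has taken for a name from the list of things; names that differ only in an ending like _2 or _b are one class to them, and where a whole thing is asked for, a point or a joint stands for the part that bears it (a point fixed in the world has none). Each returns a list of dicts, best first, with "p" (0 to 1); they miss things now and then, are a little off and sometimes report something else, mostly with a low value. They report only what shows in the picture. A call takes as long as a camera call.
- optics.boxes_of(thing, camera): "xyz" ([x, y, z] in m, in the coordinates of the camera as it stood for that picture, good to about 4 mm: the middle of the surface that is visible of it).
The state is a dict: "time": time; "joint_pos": joint angles; "dq": joint speeds; "effort": joint torques, N m; "tcp_pos": TCP position; "tool_rot": TCP orientation; "wrist_force": force on the tool from outside, world axes, zero at the start; "ft_torque": the same for the moment, N m; "opening": finger opening in m; "grip_force": force on a finger pad.
Only numpy, scipy, OpenCV 4.12 (cv2) and the standard library are available. Lean on these libraries where they do the work, as an engineer would, in place of code of your own. Each camera call takes 0.05 s, during which the arm holds its last target. There are 200 camera calls.

### The job

Two screening cans stand mouth up on the electronics bench: turn each one upside down and set it mouth down over its part on the white chassis plate, the big aluminium can over the transformer and the small copper can over the choke, each with its rim resting flat on the plate. Set the cans down rather than letting them drop, let go of them, and do not push the other things on the bench out of place.

Things in the scene. Friction and masses are not known exactly. Their poses are not given: they have to be found in the camera images.
- big_can_center (a point): centre (half-way up) of the big screening can: a rectangular box of 3 mm bare aluminium, closed at one end and open at the other, 54 mm (its x) by 62 mm (its y) by 60 mm (its z) outside. Its z axis points from the closed end towards the open mouth: up at the start, it must point down at the end. Unknown mass of about 0.1 to 0.2 kg. It can also stand stably on any side wall, so it can be laid on its side to change the grip. It belongs over the transformer.
- small_can_center (a point): centre (half-way up) of the small screening can: a rectangular box of 3 mm copper, closed at one end and open at the other, 46 mm (its x) by 56 mm (its y) by 54 mm (its z) outside. Its z axis points from the closed end towards the open mouth: up at the start, it must point down at the end. Unknown mass of about 0.1 to 0.2 kg. It can also stand stably on any side wall, so it can be laid on its side to change the grip. It belongs over the choke.
- transformer: iron-core transformer with yellow winding, fixed on the chassis plate; a block 36 mm (x) by 46 mm (y), 48 mm tall. Origin at the centre of its underside, on the plate's top face, z up. The big can goes over it mouth down, its long side along the transformer's long side, with about 5 mm play all round.
- choke: choke coil with white end flanges and red winding, fixed on the chassis plate; a block 29 mm (x) by 40 mm (y), 40 mm tall. Origin at the centre of its underside, on the plate's top face, z up. The small can goes over it mouth down, long side along the choke's long side, with about 5 mm play all round.
- chassis: white fixed chassis plate lying on the bench, 160 mm (x) by 260 mm (y), 4 mm thick; origin at the centre of its underside. Transformer and choke stand on its y axis, 60 mm either side of the centre (which is on which side varies), their x and y axes parallel to its own. A green terminal strip 12 mm wide, 100 mm long, reaching 11 mm above the bench, runs along y at x = +71 mm.
- flux_bottle: amber flux bottle with black cap, 38 mm diameter, 110 mm tall. Bystander, loose, to be left alone; origin at its underside, in the centre.
- solder_reel: grey reel of solder standing on its flange, 54 mm diameter, 40 mm tall. Bystander, loose, to be left alone; origin at its underside, in the centre.
- tip_cleaner: round dark steel tip-cleaner tin, 60 mm diameter, 32 mm tall. Bystander, loose, to be left alone; origin at its underside, in the centre.
- side_cutters: red-handled side cutters lying flat, along x from -80 mm (handle ends) to +70 mm (jaws), 46 mm wide, 12 mm tall. Bystander, loose, to be left alone; origin at its underside.
- screwdriver: blue screwdriver lying flat along its x axis, from -100 mm (handle end) to +100 mm (tip), 26 mm thick. Bystander, loose, to be left alone; origin at its underside.
- parts_tray: clear plastic parts tray, 80 mm (x) by 110 mm (y), 22 mm tall. Bystander, loose, to be left alone; origin at its underside, in the centre.
- screw_jar: green glass screw jar with white cap, 50 mm diameter, 70 mm tall. Bystander, loose, to be left alone; origin at its underside, in the centre.
- solder_sucker: blue solder sucker lying along its x axis, 180 mm long (from -65 mm at the tail to +115 mm at the white nozzle), 24 mm thick. Bystander, loose, to be left alone; origin at its underside.

How it is judged:
By the outcome, as a careful person would: the job done as asked, in the order asked, and still so for the second after the job is handed in, with the robot touching nothing.
It also fails if it takes over 72 s, if anything falls off the work surface, if the arm or the gripper's body presses on something with over 40 N, if the wrist force passes 120 N, or if a joint passes its speed limit or range.

## Working session

There is one attempt and no reset: what is moved stays moved. The work goes in short steps, Python scripts to look and compute and a shell command to move; the robot and the scene stay as the last step left them, time stands still between calls to the robot, and variables do not carry over. Pictures are saved under pics/ and viewed, at most 10 in all, crops included, and the job is handed in when it is done.

```bash
mkdir -p pics
cat > h.py <<'E'
import numpy as np, cv2
from rig import telemetry, optics, ticket
def snap(n,f=None):
    im=optics.snapshot(n)
    if f: cv2.imwrite('pics/'+f,im[:,:,::-1])
    return im
def c2w(n):
    c=optics.get_calibration(n)
    if 'cam_to_world' in c: return np.array(c['cam_to_world'])
    s=telemetry.get_state(); T=np.eye(4); T[:3,:3]=s['tool_rot']; T[:3,3]=s['tcp_pos']
    return T@np.array(c['hand_eye'])
def find(t,n,T=None):
    T=c2w(n) if T is None else T
    return [(round(d['p'],2),np.round((T@np.r_[d['xyz'],1])[:3],3).tolist()) for d in optics.boxes_of(t,n)[:2]]
E
python3 - <<'E'
from h import *
snap('top','top0.png');snap('side','side0.png')
for n in ('top','side'):
    c=optics.get_calibration(n);print(n,{k:np.round(v,3).tolist() for k,v in c.items()})
    for t in 'big_can_center small_can_center transformer choke chassis flux_bottle solder_reel tip_cleaner side_cutters screwdriver parts_tray screw_jar solder_sucker'.split(): print(t,find(t,n))
print(optics.get_calibration('wrist')); print(telemetry.get_state())
E
```

```text
top {'vfov': 56.15, 'cx': 254.161, 'cy': 192.56, 'cam_to_world': [[0.012, 0.991, -0.13, 0.383], [-1.0, 0.011, -0.011, -0.091], [-0.009, 0.131, 0.991, 1.125], [0.0, 0.0, 0.0, 1.0]]}
big_can_center []
small_can_center [(0.89, [0.538, -0.365, 0.022])]
transformer [(0.82, [0.568, 0.233, 0.053])]
choke [(0.67, [0.54, -0.365, 0.016]), (0.54, [0.536, 0.123, 0.039])]
chassis [(0.67, [0.55, 0.174, 0.006]), (0.4, [0.328, -0.434, 0.008])]
flux_bottle [(0.7, [0.686, -0.076, 0.07])]
solder_reel [(0.68, [0.454, -0.213, 0.037]), (0.48, [0.535, 0.125, 0.041])]
tip_cleaner [(0.54, [0.686, -0.198, 0.014]), (0.42, [0.567, 0.232, 0.054])]
side_cutters [(0.51, [0.328, -0.434, 0.009])]
screwdriver [(0.5, [0.748, 0.124, 0.027])]
parts_tray [(0.64, [0.728, -0.378, 0.0])]
screw_jar [(0.79, [0.4, 0.017, 0.067])]
solder_sucker []
side {'vfov': 52.358, 'cx': 258.892, 'cy': 186.751, 'cam_to_world': [[-0.999, 0.037, -0.03, 0.499], [-0.047, -0.658, 0.751, 0.652], [0.008, 0.752, 0.659, 0.69], [0.0, 0.0, 0.0, 1.0]]}
big_can_center [(0.97, [0.492, -0.1, 0.04]), (0.65, [0.571, 0.25, 0.056])]
small_can_center [(0.77, [
[... 1117 characters left out ...]
,  -3.03602807]), 'dq': array([ 0.08305876, -0.00670319,  0.02678054, -0.02204118,  0.13969294,
        0.00043092, -0.0279147 ]), 'effort': array([ 4.63652559e-04, -8.50979590e+01,  6.38400782e-01, -4.26307940e+01,
       -4.87791561e-02,  1.32774698e-02, -7.45306004e-07]), 'tcp_pos': array([0.15025501, 0.60664952, 0.22241787]), 'tool_rot': array([[-9.70675353e-01,  2.40394173e-01,  2.73413407e-05],
       [ 2.40394169e-01,  9.70675350e-01, -9.61232556e-05],
       [-4.96470359e-05, -8.67317762e-05, -9.99999995e-01]]), 'wrist_force': array([-0.31495283, -0.09756739, -0.41716993]), 'ft_torque': array([-0.01062205,  0.03467608,  0.00255613]), 'grip_force': 0.0, 'opening': 0.09411682825041179}
```

View pics/top0.png

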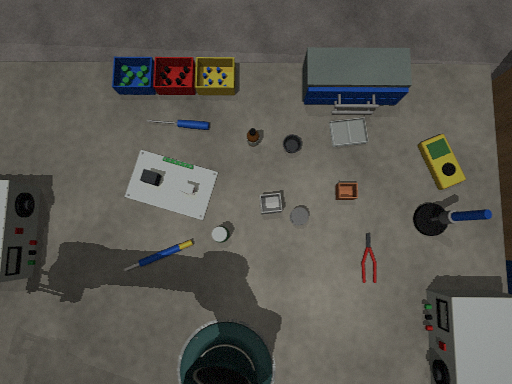

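View pics/side0.png

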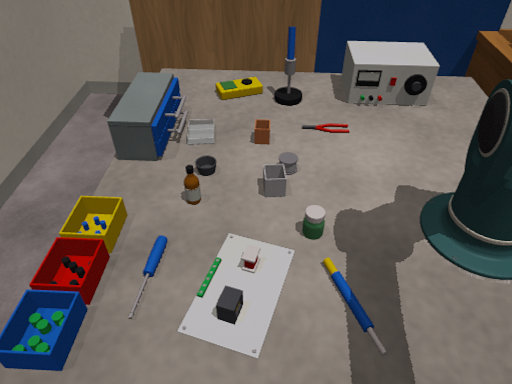

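The top view shows the big can at about (271,202), the small can at (347,190) and the chassis at about (171,184), yawed roughly -16°. The transformer is at (151,177), at the +y end, and the choke is at (190,187). The side view agrees. Next I look from nearer with the wrist camera.

```bash
python3 -m creep '[[[40,-42,20],[0,0,0],0],[[45,-47,20],[0,0,0],0],[[45,-47,20],[0,0,0],0],[[45,-47,20],[0,0,0],0],[[45,-47,20],[0,0,0],0],[[45,-47,20],[0,0,0],0],[[45,-47,10],[0,0,0],0],[[45,-47,0],[0,0,0],0],[[45,-47,0],[0,0,0],0],[[0,0,0],[0,0,0],0]]'
python3 - <<'E'
from h import *
T=c2w('wrist');snap('wrist','w1.png');np.save('w1T.npy',T)
for t in 'transformer choke chassis'.split(): print(t,find(t,'wrist',T))
s=telemetry.get_state();print(s['time'],s['joint_pos'],s['tcp_pos'],s['tool_rot'])
E
python3 -m creep '[[[0,-50,0],[0,0,0],0],[[0,-55,0],[0,0,0],0],[[0,-55,0],[0,0,0],0],[[0,-55,0],[0,0,0],0],[[0,-55,0],[0,0,0],0],[[0,-55,0],[0,0,0],0],[[0,-55,0],[0,0,0],0],[[0,-30,0],[0,0,0],0],[[0,0,0],[0,0,0],0]]'
python3 - <<'E'
from h import *
T=c2w('wrist');snap('wrist','w2.png');np.save('w2T.npy',T)
for t in 'big_can_center small_can_center solder_reel'.split(): print(t,find(t,'wrist',T))
s=telemetry.get_state();print(s['time'],s['joint_pos'],s['tcp_pos'],s['tool_rot'])
E
```

```text
time: 2.65
tcp_pos: [0.5285, 0.2096, 0.3436]
tool_rot: [[-0.969, 0.247, 0.001], [0.247, 0.969, -0.002], [-0.001, -0.001, -1.0]]
wrist_force: [0.0, 0.5, -0.1]
opening: 0.0938
grip_force: 0.0
transformer [(0.65, [0.566, 0.243, 0.052])]
choke [(0.56, [0.537, 0.128, 0.046]), (0.3, [0.547, 0.183, 0.003])]
chassis [(0.88, [0.544, 0.188, -0.001])]
2.85 [-40.13915097  13.14036337  17.9038493   92.1192314   -4.16368513
  75.39933119  54.56857447] [0.52531424 0.21515622 0.34370551] [[-9.71101231e-01  2.38667843e-01 -2.43322388e-04]
 [ 2.38667767e-01  9.71101233e-01  3.03757566e-04]
 [ 3.08787834e-04  2.36906135e-04 -9.99999924e-01]]
time: 3.98
tcp_pos: [0.5257, -0.197, 0.3438]
tool_rot: [[-0.97, 0.242, -0.0], [0.242, 0.97, -0.0], [-0.0, -0.0, -1.0]]
wrist_force: [-0.1, -0.4, -0.7]
opening: 0.0939
grip_force: 0.0
big_can_center [(0.81, [0.495, -0.122, 0.006])]
small_can_center [(0.62, [0.535, -0.368, 0.03])]
solder_reel [(0.85, [0.455, -0.216, 0.041])]
4.175 [-10.54901287  13.52813993  33.59545687  93.41861314  -7.71745775
  75.38111592 100.49738213] [ 0.52638824 -0.19427378  0.34373373] [[-9.71260621e-01  2.38018468e-01  1.22610771e-04]
 [ 2.38018499e-01  9.71260492e-01  5.00394486e-04]
 [ 1.61306248e-08  5.15197091e-04 -9.99999867e-01]]
```

View pics/w1.png

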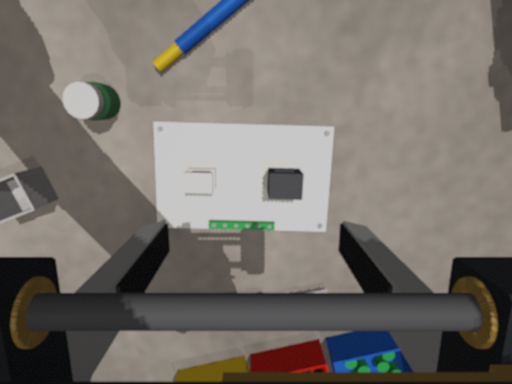

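View pics/w2.png

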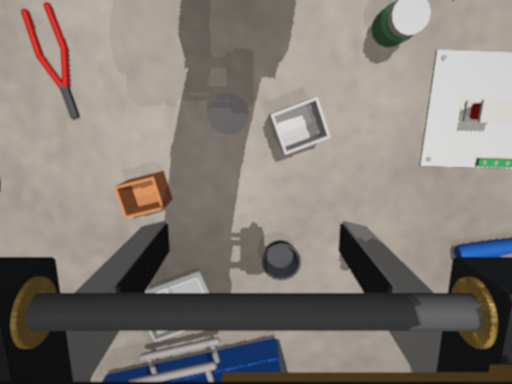

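```bash
cat >> h.py <<'E'
def proj(p,T,n='wrist'):
    c=optics.get_calibration(n); f=192/np.tan(np.radians(c['vfov']/2))
    q=np.linalg.inv(T)@np.r_[p,1]; return np.array([c['cx']+f*q[0]/-q[2], c['cy']-f*q[1]/-q[2]])
def ray(uv,z,T,n='wrist'):
    c=optics.get_calibration(n); f=192/np.tan(np.radians(c['vfov']/2))
    d=T[:3,:3]@np.array([(uv[0]-c['cx'])/f,-(uv[1]-c['cy'])/f,-1.]); o=T[:3,3]
    return (o+d*(z-o[2])/d[2])
E
python3 - <<'E'
from h import *
a=cv2.imread('pics/w1.png');T=np.load('w1T.npy')
m=(a.min(2)>140).astype(np.uint8); m=cv2.morphologyEx(m,cv2.MORPH_CLOSE,np.ones((5,5)))
n,l,s,c=cv2.connectedComponentsWithStats(m); i=1+np.argmax(s[1:,4]); 
h=cv2.convexHull(np.argwhere(l==i)[:,::-1].astype(np.int32)); print(s[i])
w=np.array([ray(p[0],.004,T)[:2] for p in h]).astype(np.float32)*1000
print(cv2.minAreaRect(w))
b=cv2.imread('pics/w2.png')
x=cv2.resize(b[85:165,255:340],None,fx=6,fy=6,interpolation=2);y=cv2.resize(b[160:240,105:190],None,fx=6,fy=6,interpolation=2)
cv2.imwrite('pics/cr.png',np.hstack([y[:, :390],x[:,:400]]))
E
```

```text
[   91   100   244   139 19816]
((528.8928833007812, 149.0977325439453), (360.6125183105469, 195.06260681152344), 69.32843017578125)
```

View pics/cr.png

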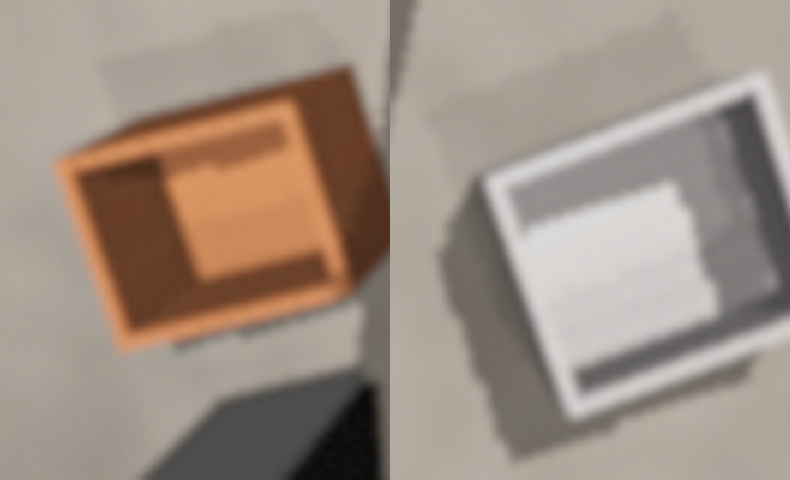

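Run:
```python
from h import *
a=cv2.imread('pics/w1.png');T=np.load('w1T.npy')
m=np.zeros(a.shape[:2],np.uint8); m[110:245,145:345]=(a[110:245,145:345].min(2)>165)
m=cv2.morphologyEx(m,cv2.MORPH_OPEN,np.ones((5,5)))
h=cv2.convexHull(np.argwhere(m>0)[:,::-1].astype(np.int32)); q=cv2.approxPolyDP(h,5,True)[:,0]
print(q.tolist()); w=np.array([ray(p[0],.004,T)[:2] for p in h]).astype(np.float32)*1000
print(cv2.minAreaRect(w))
T2=np.load('w2T.npy')
def rep(n,P,z):
    W=np.array([ray(p,z,T2)[:2] for p in P])*1000; print(n,W.round(1).tolist())
    for i in range(len(W)-1):
        d=W[i+1]-W[i]; print(np.linalg.norm(d).round(1),np.degrees(np.arctan2(d[1],d[0])).round(1))
    return W
W=rep('cu',np.array([[62,158],[298,97],[348,292],[125,350],[62,158]])/6+[105,160],.054);print(W[:4].mean(0))
W=rep('al',np.array([[378,70],[97,182],[182,418]])/6+[255,85],.060);print((W[0]+W[2])/2)
```

```text
[[333, 127], [325, 231], [172, 225], [157, 209], [153, 122]]
((553.2574462890625, 186.33181762695312), (259.92266845703125, 160.1153564453125), 74.11581420898438)
cu [[511.0, -384.5], [510.6, -328.8], [556.4, -331.6], [557.2, -385.5], [511.0, -384.5]]
55.7 90.5
45.9 -3.5
53.9 -89.1
46.2 178.8
[ 533.80904193 -357.6178975 ]
al [[463.1, -97.6], [471.0, -159.6], [524.0, -153.3]]
62.6 -82.7
53.3 6.9
[ 493.51060626 -125.42658996]
```

```bash
cat > kin.py <<'E'
import numpy as np, itertools
from scipy.spatial.transform import Rotation as R
from scipy.optimize import least_squares
Q=np.array([[-78.46645062,23.91578572,-0.59052753,92.45266732,0.27006572,63.63803564,-3.03602807],
[-40.13915097,13.14036337,17.9038493,92.1192314,-4.16368513,75.39933119,54.56857447],
[-10.54901287,13.52813993,33.59545687,93.41861314,-7.71745775,75.38111592,100.49738213]])
P=np.array([[.15025501,.60664952,.22241787],[.52531424,.21515622,.34370551],[.52638824,-.19427378,.34373373]])
X=np.array([[-.970675,.240394,0],[-.9711,.238668,0],[-.97126,.238018,0]])
def fk(q,p,s):
    # p: h,L1,a(elbow off),L2,b,L3,q1off,q7off
    r=lambda ax,i,o=0:R.from_euler(ax,s[i]*q[i]+o,degrees=True)
    M=r('z',0,p[6])*r('y',1); x=np.array([0,0,p[0]])+M.apply([p[2],0,p[1]])if False else np.array([0,0,p[0]])
    M=r('z',0,p[6])*r('y',1)*r('z',2); x=x+M.apply([p[2],0,p[1]])
    M=M*r('y',3)*r('z',4); x=x+M.apply([-p[2],0,p[3]])
    M=M*r('y',5)*r('z',6,p[7]); x=x+M.apply([0,0,p[5]])+ (M*r('z',6,p[7]).inv()).apply([p[4],0,0])
    return x,M
E
cat > fit.py <<'E'
from kin import *
best=[]
for s in itertools.product([1],*[[1,-1]]*0) if False else itertools.product([-1,1],[1],[-1,1],[1],[-1,1],[1],[-1,1]):
  for o7 in (0,90,180,270):
    def f(p):
        o=[]
        for q,x,t in zip(Q,P,X):
            y,M=fk(q,p,s); m=M.as_matrix(); o+=list(y-x)+list((m[:,0]-t)*.3)+list((m[:,2]-[0,0,-1])*.3)
        o+=list((p[:6]-[.34,.4,0,.4,0,.3])*1e-3)+[p[6]*1e-5]
        return o
    r=least_squares(f,[.34,.4,0,.4,0,.3,0,o7],x_scale=[1,1,1,1,1,1,30,30]); best.append((r.cost,s,r.x.round(4).tolist()))
best.sort(key=lambda b:b[0])
for b in best[:6]: print(b)
E
python3 fit.py
```

```text
(np.float64(2.5974901304003278e-06), (-1, 1, -1, 1, -1, 1, -1), [0.3571, 0.4926, -0.0066, 0.4909, 0.0054, 0.3638, -2.8447, 87.1553])
(np.float64(2.597490130402173e-06), (-1, 1, -1, 1, -1, 1, -1), [0.3571, 0.4926, -0.0066, 0.4909, 0.0054, 0.3638, -2.8447, 87.1553])
(np.float64(2.59749013050745e-06), (-1, 1, -1, 1, -1, 1, -1), [0.3571, 0.4926, -0.0066, 0.4909, 0.0054, 0.3638, -2.8447, 87.1553])
(np.float64(0.0044455803267471365), (-1, 1, -1, 1, 1, 1, -1), [0.0308, 0.4003, 0.0833, 0.3968, 0.006, 0.039, -2.8083, 89.1555])
(np.float64(0.004445580326747194), (-1, 1, -1, 1, 1, 1, -1), [0.0308, 0.4003, 0.0833, 0.3968, 0.006, 0.039, -2.8083, 89.1555])
(np.float64(0.004445580326747246), (-1, 1, -1, 1, 1, 1, -1), [0.0308, 0.4003, 0.0833, 0.3968, 0.006, 0.039, -2.8083, 89.1555])
```

```bash
cat >> kin.py <<'E'
S=(-1,1,-1,1,-1,1,-1); PP=[0.3571,0.4926,-0.0066,0.4909,0.0054,0.3638,-2.8447,87.1553]
LO=np.array([-161.28,-22.2,-73.04,3.21,-68.34,10.77,-161.83]);HI=np.array([161.28,115.67,71.86,147.25,248.33,114.83,161.83])
def target(az,th,sg=1):
    "az heading deg, th tool pitch: 0 down, 90 horizontal along heading"
    f=np.array([np.cos(np.radians(az)),np.sin(np.radians(az)),0]);u=np.array([0,0,1.]);c,s=np.cos(np.radians(th)),np.sin(np.radians(th))
    z=s*f-c*u; y=sg*np.cross(u,f); return np.c_[np.cross(y,z),y,z]
def ik(x,M,q0):
    def f(q):
        y,N=fk(q,PP,S); return np.r_[(y-x)*10,(R.from_matrix(M).inv()*N).as_rotvec()*3,(q-q0)*1e-4]
    r=least_squares(f,np.clip(q0,LO+1.01,HI-1.01),bounds=(LO+1,HI-1),x_scale=30.)
    y,N=fk(r.x,PP,S); return r.x,np.linalg.norm(y-x)*1000,np.degrees((R.from_matrix(M).inv()*N).magnitude())
E
cat > scan.py <<'E'
from kin import *
pos={'big':(.494,-.125),'small':(.534,-.358),'trafo':(.570,.244),'choke':(.537,.129),'mid':(.56,-.05)}
for n,(x,y) in pos.items():
  for az in range(-180,180,30):
    for sg in (1,-1):
      out=[]
      q,e,a=ik(np.r_[x,y,.2],target(az,0,sg),np.r_[-np.degrees(np.arctan2(y,x)),15,10,93,0,72,50]);q0=q
      if e>3 or a>2: continue
      lim=[]
      for d in (-10,10):
        q=q0
        for th in np.arange(d,100*np.sign(d),d):
          z=.2
          q,e,a=ik(np.r_[x,y,.2],target(az,th,sg),q); q2,e2,a2=ik(np.r_[x,y,.05],target(az,th,sg),q)
          if max(e,e2)>3 or max(a,a2)>2: break
          out.append(th)
      if max(out+[0])-min(out+[0])>=90: print(n,az,sg,min(out),max(out),q2.round())
E
time python3 scan.py
```

```text
big -150 1 -90 70 [-31.  90.  54.  60.  -8. 113. -42.]
big -150 -1 -30 70 [-31.  90.  54.  60.  -8. 113. 138.]
big -120 1 -90 90 [-32.  79.  19.  76.  34. 101. -62.]
big -120 -1 -20 90 [-20.  76.   2.  76.  46. 109. 108.]
big -90 1 -90 90 [-42.  72.  15.  99.  54.  84. -77.]
big -60 1 -80 90 [ -40.   71.    4.  121.   85.   85. -104.]
big -60 -1 -80 20 [ -52.   36.   51.  129.    1.   14. -161.]
big -30 1 -50 40 [ 60.  82. -72. 146. 144.  97. -31.]
big 30 1 -70 30 [ 93.  54. -67. 133.  54.  12. 112.]
big 30 -1 -70 90 [102.  87. -37. 121. -56.  45.  86.]
big 60 1 -90 20 [ 81.  51. -62. 118.  23.  37. 161.]
big 60 -1 -90 90 [ 51.  70.   1. 100. -66.  95.  79.]
big 90 -1 -90 90 [ 44.  76.  -3.  77. -46. 107.  66.]
big 120 1 -20 80 [  55.   92.  -50.   60.    0.  114. -143.]
big 120 -1 -90 80 [ 55.  92. -50.  60.   0. 114.  37.]
big 150 -1 -40 50 [ 27.  69. -19.  63.   3. 108.  69.]
small -150 1 -90 90 [-10. 102.  64.  40.   0. 114. -31.]
small -150 -1 -40 90 [-10. 102.  64.  40.   0. 114. 149.]
small -120 1 -90 90 [-20.  83.  32.  73.  39.  86. -53.]
small -120 -1 -20 90 [  9.  78. -13.
[... 2525 characters left out ...]
.]
mid -90 1 -90 90 [-50.  77.  24.  85.  44.  86. -64.]
mid -90 -1 -10 90 [-21.  75. -15.  86.  73. 111. 101.]
mid -60 1 -80 90 [-55.  72.  16. 110.  73.  75. -89.]
mid -30 1 -50 90 [ -34.   75.    2.  129.  117.  100. -115.]
mid 30 1 -60 30 [ 70.  43. -53. 125. -10.  12. 161.]
mid 30 -1 -60 30 [ 62.  38. -42. 129. -67.  12.  36.]
mid 60 1 -90 30 [ 76.  60. -64. 115.  21.  31. 161.]
mid 60 -1 -90 90 [ 55.  72. -15. 102. -65.  80.  75.]
mid 90 1 -90 10 [ 61.  58. -67. 105.  40.  56. 161.]
mid 90 -1 -90 90 [ 37.  76.  -5.  77. -53. 103.  63.]
mid 120 -1 -90 80 [ 46.  97. -57.  52.   0. 114.  31.]
mid 150 -1 -90 50 [ 23.  75. -28.  54.   4. 112.  60.]
real	2m25.160s
user	2m25.596s
sys	0m0.044s
```

```bash
python3 -m creep '[[[-2,0,-14],[0,0,-0.172],0],[[-2,0,-14],[0,0,-0.172],0],[[-2,0,-14],[0,0,-0.172],0],[[-2,0,-14],[0,0,-0.172],0],[[-2,0,-14],[0,0,-0.172],0],[[-2,0,-14],[0,0,-0.172],0],[[-2,0,-14],[0,0,-0.172],0],[[-2,0,-20],[0.156,0.02,0],0],[[-2,0,-20],[0.156,0.02,0],0],[[-2,0,-20],[0.156,0.02,0],0]]' 60
python3 -m creep '[[[-2,0,-20],[0.156,0.02,0],0],[[-2,0,-20],[0.156,0.02,0],0],[[0,0,0],[0,0,0],0]]'
cat >> h.py <<'E'
def rep(G,az,th,tip=2.):
    "print shift (mm) and rotvec to bring grasp point to G (mm) with heading az, pitch th"
    from kin import target; from scipy.spatial.transform import Rotation as R
    s=telemetry.get_state(); M=target(az,th); p=np.array(s['tcp_pos'])*1000
    print('t',round(s['time'],2),'q',np.round(s['joint_pos']),'shift',(np.array(G)+tip*M[:,2]-p).round(1),'rot',R.from_matrix(M@np.array(s['tool_rot']).T).as_rotvec().round(3),'tooldir',M[:,2].round(3),'open',s['opening'],s['grip_force'],np.round(s['wrist_force'],1))
E
python3 -c "
from h import *
rep((493.5,-125.4,33),-82.7,-45)"
```

```text
time: 5.42
tcp_pos: [0.5069, -0.1945, 0.1858]
tool_rot: [[-0.113, 0.992, -0.057], [0.881, 0.127, 0.456], [0.459, 0.001, -0.888]]
wrist_force: [-0.3, 0.2, 0.6]
opening: 0.0941
grip_force: 0.0
time: 5.8
tcp_pos: [0.5007, -0.1961, 0.1427]
tool_rot: [[-0.081, 0.992, -0.093], [0.699, 0.123, 0.705], [0.711, -0.008, -0.703]]
wrist_force: [-0.1, 0.3, -0.4]
opening: 0.0938
grip_force: 0.0
t 5.8 q [ 16.  43.  30.  92. -45.  93.  68.] shift [  -7.4   72.1 -111.1] rot [-0.004 -0.008  0.004] tooldir [-0.09   0.701 -0.707] open 0.09384838217567687 0.0 [-0.1  0.3 -0.4]
```

```bash
python3 -m creep '[[[2,0,-38],[0,-0.008,0.004],0],[[-3,24,-24],[0,0,0],0],[[-3,24,-24],[0,0,0],0],[[-3,24,-25],[0,0,0],0],[[0,0,0],[0,0,0],0],[[0,0,0],[0,0,0],255],[[0,0,0],[0,0,0],255],[[0,0,0],[0,0,0],255],[[0,0,0],[0,0,0],255]]' 40
python3 -c "
from h import *
rep((493.5,-125.4,33),-82.7,-45)"
```

```text
time: 6.92
tcp_pos: [0.495, -0.1244, 0.0349]
tool_rot: [[-0.095, 0.992, -0.087], [0.701, 0.128, 0.701], [0.707, 0.005, -0.707]]
wrist_force: [-2.6, -0.2, 1.3]
opening: 0.0575
grip_force: 0.9
t 6.92 q [ 12.  48.  26. 100. -51.  81.  73.] shift [-1.7  0.4 -3.3] rot [-0.     0.005 -0.001] tooldir [-0.09   0.701 -0.707] open 0.057480768427244 0.8752334117889404 [-2.6 -0.2  1.3]
```

```bash
python3 -m creep '[[[0,0,0],[0,0,0],255],[[0,0,0],[0,0,0],255],[[0,0,0],[0,0,0],255],[[0,0,30],[0,0,0],255],[[0,0,50],[0,0,0],255],[[0,0,50],[0,0,0],255],[[0,0,0],[-0.173,-0.022,0],255],[[0,0,0],[-0.173,-0.022,0],255],[[0,0,0],[-0.173,-0.022,0],255],[[0,0,0],[-0.173,-0.022,0],255]]'
python3 -m creep '[[[0,0,0],[-0.173,-0.022,0],255],[[0,0,0],[-0.173,-0.022,0],255],[[0,0,0],[-0.173,-0.022,0],255],[[0,0,0],[-0.173,-0.022,0],255],[[0,0,0],[-0.173,-0.022,0],255],[[0,0,0],[0,0,0],255],[[0,0,0],[0,0,0],255]]'
python3 -c "
from h import *
rep((493.5,-125.4,32),-82.7,45); snap('side','s1.png')"
```

```text
time: 8.18
tcp_pos: [0.4955, -0.124, 0.1653]
tool_rot: [[-0.132, 0.991, -0.006], [0.988, 0.132, 0.083], [0.083, 0.005, -0.997]]
wrist_force: [-0.3, -0.2, -2.0]
opening: 0.0539
grip_force: 40.0
time: 9.05
tcp_pos: [0.4942, -0.1246, 0.164]
tool_rot: [[-0.097, 0.992, 0.084], [0.722, 0.128, -0.68], [-0.685, -0.005, -0.728]]
wrist_force: [-0.4, -0.0, -1.2]
opening: 0.0537
grip_force: 40.0
t 9.05 q [-63.  36.  62. 121.  18.  41. -13.] shift [  -0.5   -2.2 -133.4] rot [-0.03  -0.009 -0.001] tooldir [ 0.09  -0.701 -0.707] open 0.05374499799433053 39.97754752635956 [-0.4 -0.  -1.2]
```

View pics/s1.png

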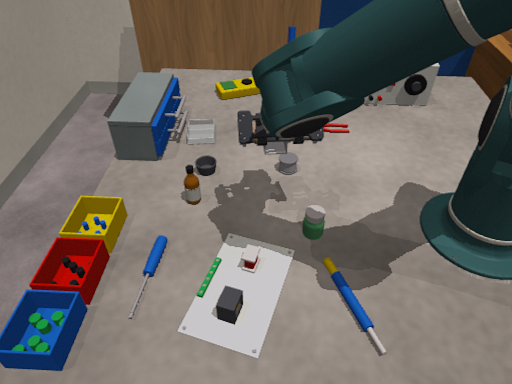

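```bash
python3 -m creep '[[[0,0,-40],[-0.03,-0.009,0],255],[[0,0,-40],[0,0,0],255],[[0,0,-40],[0,0,0],255],[[0,0,-8],[0,0,0],255],[[0,0,-4],[0,0,0],255],[[0,0,-1],[0,0,0],255],[[0,0,0],[0,0,0],255]]'
python3 -c "
from h import *
rep((493.5,-125.4,31),-82.7,45)"
```

```text
time: 9.98
tcp_pos: [0.4946, -0.1241, 0.0317]
tool_rot: [[-0.09, 0.992, 0.092], [0.701, 0.128, -0.702], [-0.708, 0.001, -0.706]]
wrist_force: [0.2, 0.1, -1.4]
opening: 0.0536
grip_force: 40.0
t 9.97 q [-57.  53.  52. 123.  12.  27. -20.] shift [-1.  -2.7 -2.1] rot [ 0.001  0.001 -0.001] tooldir [ 0.09  -0.701 -0.707] open 0.05357417518387181 39.97768700122833 [ 0.2  0.1 -1.4]
```

```bash
python3 -m creep '[[[0,0,-1],[0,0,0],255],[[0,0,-1],[0,0,0],255],[[0,0,-0.5],[0,0,0],255],[[0,0,0],[0,0,0],255]]'
```

```text
time: 10.48
tcp_pos: [0.4943, -0.1243, 0.0289]
tool_rot: [[-0.09, 0.992, 0.091], [0.7, 0.128, -0.703], [-0.709, -0.0, -0.706]]
wrist_force: [-3.9, 8.4, 15.0]
opening: 0.0541
grip_force: 40.0
```

```bash
python3 -m creep '[[[0,0,0],[0,0,0],0],[[0,0,0],[0,0,0],0],[[0,0,0],[0,0,0],0],[[-3,21,21],[0,0,0],0],[[-4,28,28],[0,0,0],0],[[-4,28,50],[0,0,0],0],[[0,0,50],[0.173,0.022,0],0],[[5,-19,0],[0.173,0.022,0],0],[[5,-19,0],[0.173,0.022,0],0],[[5,-19,0],[0.173,0.022,0],0]]'
python3 -m creep '[[[2,-19,0],[0.173,0.022,0],0],[[2,-19,0],[0.173,0.022,0],0],[[0,-19,0],[0.173,0.022,0],0],[[0,-19,0],[0.173,0.022,0],0],[[0,-19,0],[0.173,0.022,0],0],[[0,0,0],[0,0,0],0]]'
python3 - <<'E'
from h import *
rep((494.9,-129.2,31),-82.7,-45)
snap('top','t2.png');print(find('big_can_center','top'))
a=cv2.imread('pics/t2.png')[150:250,200:320];cv2.imwrite('pics/t2c.png',cv2.resize(a,None,fx=5,fy=5))
E
```

```text
time: 11.72
tcp_pos: [0.4952, -0.0941, 0.1614]
tool_rot: [[-0.123, 0.992, 0.018], [0.968, 0.124, -0.219], [-0.22, -0.01, -0.976]]
wrist_force: [0.2, 0.3, -1.1]
opening: 0.0942
grip_force: 0.0
time: 12.48
tcp_pos: [0.4936, -0.1808, 0.1566]
tool_rot: [[-0.096, 0.991, -0.093], [0.86, 0.13, 0.493], [0.501, -0.032, -0.865]]
wrist_force: [-0.2, 0.3, 0.3]
opening: 0.0938
grip_force: 0.0
t 12.47 q [  6.  34.  33.  99. -38.  80.  61.] shift [   1.2   53.  -127. ] rot [ 0.263  0.002 -0.007] tooldir [-0.09   0.701 -0.707] open 0.09378125200210082 0.0 [-0.2  0.3  0.3]
[(0.61, [0.494, -0.125, 0.06])]
```

```bash
python3 -m creep '[[[3,-9,-20],[0.132,0.001,-0.003],0],[[3,-8,-20],[0.131,0.001,-0.004],0],[[0,0,-17],[0,0,0],0],[[-2,24,-23],[0,0,0],0],[[-2,24,-23],[0,0,0],0],[[-3,22,-24],[0,0,0],0],[[0,0,0],[0,0,0],0]]'
python3 -c "
from h import *
rep((494.9,-129.2,31),-82.7,-45)"
```

```text
time: 13.45
tcp_pos: [0.4942, -0.1193, 0.031]
tool_rot: [[-0.102, 0.99, -0.095], [0.701, 0.139, 0.699], [0.706, 0.004, -0.708]]
wrist_force: [0.2, -0.4, 0.0]
opening: 0.0939
grip_force: 0.0
t 13.45 q [ 13.  48.  24. 101. -50.  79.  73.] shift [ 0.5 -8.5 -1.4] rot [ 0.001  0.005 -0.012] tooldir [-0.09   0.701 -0.707] open 0.09385828532550251 0.0 [ 0.2 -0.4  0. ]
```

```bash
python3 -m creep '[[[1,-10,0],[0.001,0.005,-0.012],0],[[0,0,0],[0,0,0],0],[[0,0,0],[0,0,0],255],[[0,0,0],[0,0,0],255],[[0,0,0],[0,0,0],255],[[0,0,0],[0,0,0],255],[[0,0,0],[0,0,0],255],[[0,0,0],[0,0,0],255],[[0,0,0],[0,0,0],255]]' 40
python3 -c "
from h import *
rep((494.9,-129.2,31),-82.7,-45)"
```

```text
time: 14.58
tcp_pos: [0.4954, -0.1328, 0.0312]
tool_rot: [[-0.087, 0.992, -0.086], [0.702, 0.122, 0.702], [0.707, 0.001, -0.707]]
wrist_force: [0.9, 0.8, -0.3]
opening: 0.0537
grip_force: 40.0
t 14.57 q [ 14.  49.  24. 100. -50.  80.  73.] shift [-0.7  5.  -1.7] rot [0.    0.001 0.005] tooldir [-0.09   0.701 -0.707] open 0.05374315732463578 39.97916121035814 [ 0.9  0.8 -0.3]
```

```bash
python3 -m creep '[[[0,0,40],[0,0,0],255],[[0,0,50],[0,0,0],255],[[0,0,60],[0,0,0],255],[[5,20,0],[-0.173,-0.022,0],255],[[5,20,0],[-0.173,-0.022,0],255],[[5,20,0],[-0.173,-0.022,0],255],[[5,20,0],[-0.173,-0.022,0],255],[[5,20,0],[-0.173,-0.022,0],255],[[5,20,0],[-0.173,-0.022,0],255],[[5,20,0],[-0.173,-0.022,0],255]]'
python3 -m creep '[[[5,20,0],[-0.173,-0.022,0],255],[[5,20,0],[-0.173,-0.022,0],255],[[10,40,0],[0,0,-0.135],255],[[10,50,0],[0,0,-0.135],255],[[10,50,0],[0,0,-0.135],255],[[0,20,0],[0,0,0],255],[[0,0,0],[0,0,0],255]]'
python3 -c "
from h import *
rep((570.1,245.5,39),-105.9,45)"
```

```text
time: 15.82
tcp_pos: [0.5284, 0.0021, 0.1811]
tool_rot: [[-0.112, 0.993, 0.047], [0.916, 0.121, -0.382], [-0.385, -0.0, -0.923]]
wrist_force: [-0.2, -1.9, -2.7]
opening: 0.0541
grip_force: 40.0
time: 16.7
tcp_pos: [0.5677, 0.2021, 0.1795]
tool_rot: [[0.204, 0.961, -0.189], [0.709, -0.278, -0.648], [-0.675, -0.002, -0.738]]
wrist_force: [0.3, -0.4, -1.5]
opening: 0.0537
grip_force: 40.0
t 16.7 q [-60.  51.  44.  79.   0.  88. -37.] shift [   2.    42.  -141.9] rot [-0.044  0.011  0.004] tooldir [-0.194 -0.68  -0.707] open 0.053688983808680785 39.97976291924715 [ 0.3 -0.4 -1.5]
```

```bash
python3 -m creep '[[[1,22,-10],[-0.044,0.011,0.004],255],[[1,20,-40],[0,0,0],255],[[0,0,-20],[0,0,0],255],[[0,0,0],[0,0,0],255]]'
python3 - <<'E'
from h import *
rep((570.1,245.5,39),-105.9,45)
a=snap('wrist')[:,:,::-1].copy();T=c2w('wrist');b=snap('side')[:,:,::-1].copy();Ts=c2w('side')
from kin import target
s=telemetry.get_state();g=(np.array(s['tcp_pos'])-.002*np.array(s['tool_rot'])[:,2])
f=np.array([-.274,-.962,0]);j=np.array([.962,-.274,0]);u=np.array([0,0,1.])
C=g+.0016*f-.005*u
def box(im,c,hx,hy,hz,T,n,col):
    P=[proj(c+j*a*hx+f*b*hy+u*d*hz,T,n) for a in(-1,1) for b in(-1,1) for d in(-1,1)]
    for i in range(8):
        for k in(1,2,4):
            if not i&k: cv2.line(im,tuple(int(round(v*16)) for v in P[i]),tuple(int(round(v*16)) for v in P[i|k]),col,1,cv2.LINE_AA,4)
for im,TT,n in((a,T,'wrist'),(b,Ts,'side')):
    im[:]=im
E=[]
for im,TT,n in((a,T,'wrist'),(b,Ts,'side')):
    im=np.ascontiguousarray(im)
    if n=='side': raw=im.copy()
    box(im,C,.027,.031,.030,TT,n,(0,0,255)); box(im,np.array([.5697,.2440,.028]),.018,.023,.024,TT,n,(0,255,0)); E.append(im)
cr=cv2.resize(E[1][200:350,160:320],None,fx=2.5,fy=2.5,interpolation=2)
w=cv2.resize(E[0],(500,375)); cv2.imwrite('pics/chk.png',np.hstack([w[:,:400],cr[:375]]))
E
```

```text
time: 17.2
tcp_pos: [0.5694, 0.2415, 0.1098]
tool_rot: [[0.196, 0.961, -0.197], [0.678, -0.278, -0.681], [-0.709, -0.0, -0.706]]
wrist_force: [-0.4, 0.6, -1.3]
opening: 0.0536
grip_force: 40.0
t 17.2 q [-61.  59.  41.  74.  -2.  89. -41.] shift [  0.3   2.6 -72.3] rot [ 0.002 -0.001  0.004] tooldir [-0.194 -0.68  -0.707] open 0.053580532155038156 39.97971396893263 [-0.4  0.6 -1.3]
```

View pics/chk.png

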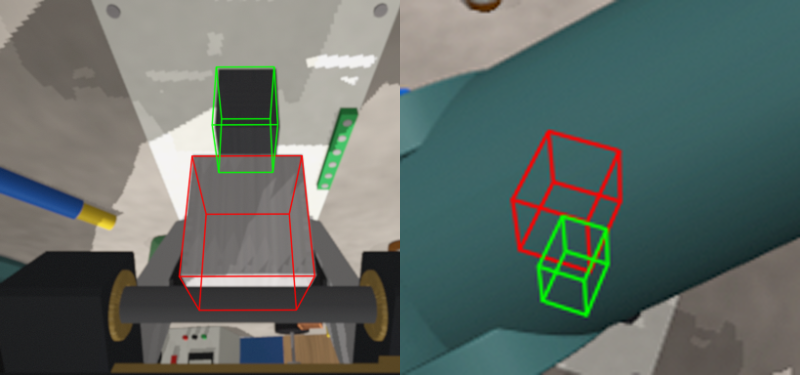

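```bash
python3 -m creep '[[[0,3,-10],[0.002,0,0.004],255],[[0,0,-10],[0,0,0],255],[[0,0,-10],[0,0,0],255],[[0,0,0],[0,0,0],255]]'
python3 -c "
from h import *
rep((570.1,245.5,39),-105.9,45)"
```

```text
time: 17.8
tcp_pos: [0.5696, 0.2462, 0.0792]
tool_rot: [[0.193, 0.962, -0.194], [0.681, -0.273, -0.679], [-0.706, -0.001, -0.708]]
wrist_force: [-0.3, -0.3, -1.0]
opening: 0.0537
grip_force: 40.0
t 17.8 q [-60.  61.  40.  74.  -3.  87. -41.] shift [  0.1  -2.  -41.6] rot [-0.001 -0.001 -0.001] tooldir [-0.194 -0.68  -0.707] open 0.05371668271264133 39.97966278344393 [-0.3 -0.3 -1. ]
```

```bash
python3 -m creep '[[[0,-2,-9],[0,0,0],255],[[0,0,-9],[0,0,0],255],[[0,0,-9],[0,0,0],255],[[0,0,-7],[0,0,0],255],[[0,0,-4],[0,0,0],255],[[0,0,0],[0,0,0],255]]'
python3 -c "
from h import *
rep((570.1,245.5,39),-105.9,45)"
```

```text
time: 18.55
tcp_pos: [0.5699, 0.2444, 0.0419]
tool_rot: [[0.193, 0.962, -0.193], [0.682, -0.273, -0.679], [-0.706, -0.0, -0.708]]
wrist_force: [0.5, -0.0, -0.3]
opening: 0.0536
grip_force: 40.0
t 18.55 q [-60.  64.  39.  74.  -4.  84. -42.] shift [-0.2 -0.2 -4.3] rot [-0.002  0.    -0.001] tooldir [-0.194 -0.68  -0.707] open 0.053569904911452894 39.97968100011349 [ 0.5 -0.  -0.3]
```

```bash
python3 -m creep '[[[0,0,-2],[0,0,0],255],[[0,0,-1],[0,0,0],255],[[0,0,-1],[0,0,0],255],[[0,0,0],[0,0,0],255]]'
```

```text
time: 19.05
tcp_pos: [0.57, 0.2444, 0.0382]
tool_rot: [[0.193, 0.962, -0.193], [0.682, -0.273, -0.679], [-0.706, -0.0, -0.709]]
wrist_force: [0.5, 0.6, -2.0]
opening: 0.0539
grip_force: 40.0
```

```bash
python3 -m creep '[[[0,0,-0.7],[0,0,0],255],[[0,0,-0.7],[0,0,0],255],[[0,0,0],[0,0,0],255]]'
```

```text
time: 19.42
tcp_pos: [0.57, 0.2445, 0.038]
tool_rot: [[0.194, 0.962, -0.193], [0.681, -0.273, -0.679], [-0.706, 0.0, -0.708]]
wrist_force: [-3.7, 3.0, 12.0]
opening: 0.0536
grip_force: 40.0
```

```bash
python3 -m creep '[[[0,0,0],[0,0,0],0],[[0,0,0],[0,0,0],0],[[0,0,0],[0,0,0],0],[[3,10,11],[0,0,0],0],[[6,20,21],[0,0,0],0],[[8,27,40],[0,0,0],0],[[0,0,50],[0,0,0],0],[[0,-20,40],[0.168,-0.048,0],0],[[-5,-55,0],[0.168,-0.048,0],0],[[-5,-55,0],[0.168,-0.048,0],0]]'
python3 -c "
from h import *
snap('top','t3.png');print(find('big_can_center','top'))"
python3 -m creep '[[[-5,-55,0],[0.168,-0.048,0],0],[[-5,-55,0],[0.168,-0.048,0],0],[[-5,-55,0],[0.168,-0.048,0],0],[[-5,-55,0],[0.168,-0.048,0],0],[[-5,-55,0],[0.168,-0.048,0],0],[[-5,-55,0],[0.168,-0.048,0],0],[[-5,-55,0],[0,0,0.139],0],[[0,-55,0],[0,0,0.139],0],[[0,-55,0],[0,0,0],0],[[0,0,0],[0,0,0],0]]'
python3 -c "
from h import *
rep((533.8,-357.6,31),-90,-45)"
```

```text
time: 20.68
tcp_pos: [0.5774, 0.1707, 0.2005]
tool_rot: [[0.265, 0.962, -0.064], [0.932, -0.272, -0.241], [-0.249, 0.004, -0.968]]
wrist_force: [2.8, -1.3, 1.1]
opening: 0.0936
grip_force: 0.0
[(0.83, [0.577, 0.226, 0.06])]
time: 22.02
tcp_pos: [0.5451, -0.2691, 0.1945]
tool_rot: [[0.01, 1.0, -0.03], [0.828, 0.009, 0.561], [0.561, -0.03, -0.827]]
wrist_force: [0.2, 0.0, 0.2]
opening: 0.0938
grip_force: 0.0
t 22.02 q [ 16.  41.  32.  83. -42.  92.  57.] shift [ -11.3  -87.1 -164.9] rot [ 0.189 -0.029 -0.012] tooldir [-0.     0.707 -0.707] open 0.09376102078930697 0.0 [0.2 0.  0.2]
```

```bash
python3 -m creep '[[[-4,-53,0],[0.095,-0.015,-0.006],0],[[-4,-53,0],[0.094,-0.014,-0.006],0],[[-3,-52,-44],[0,0,0],0],[[0,0,-50],[0,0,0],0],[[0,0,0],[0,0,0],0]]'
python3 -c "
from h import *
rep((533.8,-357.6,31),-90,-45)
T=c2w('wrist');snap('wrist','w3.png');print(find('small_can_center','wrist',T))"
```

```text
time: 22.65
tcp_pos: [0.5345, -0.4167, 0.1016]
tool_rot: [[-0.001, 1.0, -0.004], [0.703, 0.004, 0.711], [0.712, -0.002, -0.703]]
wrist_force: [0.7, 0.2, 0.5]
opening: 0.0942
grip_force: 0.0
t 22.65 q [ 35.  61.  28.  62. -47. 104.  65.] shift [ -0.7  60.5 -72. ] rot [-0.006 -0.002 -0.004] tooldir [-0.     0.707 -0.707] open 0.0941670218529925 0.0 [0.7 0.2 0.5]
[(0.8, [0.532, -0.354, 0.031])]
```

```bash
python3 -m creep '[[[-1,-8,0],[-0.006,-0.002,-0.004],0],[[0,22,-24],[0,0,0],0],[[0,22,-24],[0,0,0],0],[[0,22,-24],[0,0,0],0],[[0,0,0],[0,0,0],0]]'
python3 -c "
from h import *
rep((533.8,-357.6,31),-90,-45)"
```

```text
time: 23.38
tcp_pos: [0.5349, -0.3588, 0.0332]
tool_rot: [[-0.004, 1.0, 0.002], [0.71, 0.001, 0.704], [0.704, 0.005, -0.71]]
wrist_force: [0.4, -0.9, 1.1]
opening: 0.0939
grip_force: 0.0
t 23.38 q [ 30.  61.  27.  72. -48.  95.  69.] shift [-1.1  2.6 -3.6] rot [ 0.004  0.005 -0.001] tooldir [-0.     0.707 -0.707] open 0.09390731199148748 0.0 [ 0.4 -0.9  1.1]
```

```bash
python3 -m creep '[[[-1,3,-3],[0.004,0.005,0],0],[[0,0,0],[0,0,0],0],[[0,0,0],[0,0,0],255],[[0,0,0],[0,0,0],255],[[0,0,0],[0,0,0],255],[[0,0,0],[0,0,0],255],[[0,0,0],[0,0,0],255],[[0,0,0],[0,0,0],255],[[0,0,0],[0,0,0],255],[[0,0,0],[0,0,0],255]]' 40
python3 -c "
from h import *
rep((533.8,-357.6,31),-90,-45)"
```

```text
time: 24.62
tcp_pos: [0.5331, -0.3573, 0.0294]
tool_rot: [[0.001, 1.0, -0.0], [0.707, -0.001, 0.707], [0.707, -0.001, -0.707]]
wrist_force: [0.9, -0.0, -0.2]
opening: 0.0458
grip_force: 40.0
t 24.62 q [ 30.  61.  27.  72. -48.  95.  69.] shift [0.7 1.1 0.2] rot [ 0.001 -0.001  0.001] tooldir [-0.     0.707 -0.707] open 0.04584377696371388 39.99953091144562 [ 0.9 -0.  -0.2]
```

```bash
python3 -m creep '[[[0,0,40],[0,0,0],255],[[0,0,50],[0,0,0],255],[[0,0,40],[0,0,0],255],[[0,0,0],[-0.1745,0,0],255],[[0,0,0],[-0.1745,0,0],255],[[0,0,0],[-0.1745,0,0],255],[[0,0,0],[-0.1745,0,0],255],[[0,0,0],[-0.1745,0,0],255],[[0,0,0],[-0.1745,0,0],255],[[0,0,0],[-0.1745,0,0],255]]'
python3 -m creep '[[[0,0,0],[-0.1745,0,0],255],[[0,0,0],[-0.1745,0,0],255],[[0,0,0],[0,0,0],255],[[0,0,0],[0,0,0],255]]'
python3 -c "
from h import *
rep((533.8,-357.6,29.1),-90,45)"
```

```text
time: 25.88
tcp_pos: [0.5335, -0.3569, 0.1603]
tool_rot: [[0.002, 1.0, 0.003], [0.904, -0.0, -0.427], [-0.427, 0.003, -0.904]]
wrist_force: [0.3, 0.1, -3.7]
opening: 0.0458
grip_force: 40.0
time: 26.38
tcp_pos: [0.533, -0.3576, 0.1597]
tool_rot: [[0.002, 1.0, -0.0], [0.708, -0.001, -0.706], [-0.706, 0.001, -0.708]]
wrist_force: [-0.8, -1.4, -0.5]
opening: 0.0459
grip_force: 40.0
t 26.38 q [-37.  52.  69. 112.  -8.  30.  22.] shift [   0.8   -1.4 -132. ] rot [-0.001  0.001  0.001] tooldir [ 0.    -0.707 -0.707] open 0.0458881100629132 39.999146461486816 [-0.8 -1.4 -0.5]
```

```bash
python3 -m creep '[[[0,0,-40],[0,0,0],255],[[0,0,-40],[0,0,0],255],[[0,0,-35],[0,0,0],255],[[0,0,-10],[0,0,0],255],[[0,0,-4],[0,0,0],255],[[0,0,-1],[0,0,0],255],[[0,0,0],[0,0,0],255]]'
python3 -c "
from h import *
rep((533.8,-357.6,29.1),-90,45)"
```

```text
time: 27.25
tcp_pos: [0.5335, -0.3573, 0.0303]
tool_rot: [[0.002, 1.0, 0.001], [0.707, -0.001, -0.707], [-0.707, 0.002, -0.707]]
wrist_force: [0.1, -0.4, -1.1]
opening: 0.0461
grip_force: 40.0
t 27.25 q [-32.  62.  59. 113. -14.  19.  17.] shift [ 0.3 -1.7 -2.6] rot [0.    0.002 0.001] tooldir [ 0.    -0.707 -0.707] open 0.046127078347392485 39.99931991100311 [ 0.1 -0.4 -1.1]
```

```bash
python3 -m creep '[[[0,0,-1],[0,0,0],255],[[0,0,-1],[0,0,0],255],[[0,0,-0.8],[0,0,0],255],[[0,0,0],[0,0,0],255]]'
```

```text
time: 27.75
tcp_pos: [0.5331, -0.3573, 0.0265]
tool_rot: [[0.001, 1.0, -0.0], [0.707, -0.001, -0.707], [-0.707, 0.001, -0.707]]
wrist_force: [-0.6, -0.9, -0.7]
opening: 0.0457
grip_force: 40.0
```

```bash
python3 -m creep '[[[0,0,-0.7],[0,0,0],255],[[0,0,-0.7],[0,0,0],255],[[0,0,0],[0,0,0],255]]'
```

```text
time: 28.12
tcp_pos: [0.5331, -0.3573, 0.0254]
tool_rot: [[0.001, 1.0, -0.0], [0.707, -0.001, -0.707], [-0.707, 0.001, -0.707]]
wrist_force: [-1.6, 3.7, 4.7]
opening: 0.0459
grip_force: 40.0
```

```bash
python3 -m creep '[[[0,0,0],[0,0,0],0],[[0,0,0],[0,0,0],0],[[0,0,0],[0,0,0],0],[[0,21,21],[0,0,0],0],[[0,28,28],[0,0,0],0],[[0,28,50],[0,0,0],0],[[0,0,50],[0.1745,0,0],0],[[0,-22,0],[0.1745,0,0],0],[[0,-22,0],[0.1745,0,0],0],[[0,-22,0],[0.1745,0,0],0]]'
python3 -m creep '[[[0,-22,0],[0.1745,0,0],0],[[0,-22,0],[0.1745,0,0],0],[[0,-22,0],[0.1745,0,0],0],[[0,-22,0],[0.1745,0,0],0],[[0,-20,0],[0.1745,0,0],0],[[0,0,0],[0,0,0],0],[[0,0,0],[0,0,0],0]]'
python3 -c "
from h import *
rep((533.1,-363.7,29),-90,-45)
snap('top','t4.png');print(find('small_can_center','top'))"
```

```text
time: 29.38
tcp_pos: [0.5331, -0.3325, 0.1565]
tool_rot: [[0.003, 1.0, -0.015], [0.973, -0.006, -0.229], [-0.229, -0.014, -0.973]]
wrist_force: [0.6, 1.2, -0.5]
opening: 0.0939
grip_force: 0.0
time: 30.25
tcp_pos: [0.5324, -0.4319, 0.1534]
tool_rot: [[0.006, 1.0, -0.025], [0.842, 0.008, 0.539], [0.539, -0.024, -0.842]]
wrist_force: [0.1, 0.6, 0.5]
opening: 0.0937
grip_force: 0.0
t 30.25 q [ 30.  53.  31.  66. -40.  97.  63.] shift [   0.7   69.6 -125.8] rot [ 0.216 -0.023 -0.011] tooldir [-0.     0.707 -0.707] open 0.09370619486100287 0.0 [0.1 0.6 0.5]
[(0.63, [0.535, -0.356, 0.059])]
```

```bash
python3 -m creep '[[[1,0,-28],[0.108,-0.012,-0.006],0],[[0,0,-28],[0.108,-0.011,-0.005],0],[[0,0,0],[0,0,0],0],[[0,24,-24],[0,0,0],0],[[0,23,-23],[0,0,0],0],[[0,18,-18],[0,0,0],0],[[0,0,0],[0,0,0],0]]'
python3 -c "
from h import *
rep((533.1,-363.7,29),-90,-45)"
```

```text
time: 31.22
tcp_pos: [0.5352, -0.3647, 0.0347]
tool_rot: [[-0.004, 1.0, -0.002], [0.708, 0.004, 0.706], [0.706, 0.001, -0.708]]
wrist_force: [-0.4, -0.3, 0.5]
opening: 0.094
grip_force: 0.0
t 31.23 q [ 32.  61.  25.  71. -47.  95.  67.] shift [-2.1  2.4 -7.1] rot [ 0.002  0.001 -0.004] tooldir [-0.     0.707 -0.707] open 0.09401485248355076 0.0 [-0.4 -0.3  0.5]
```

```bash
python3 -m creep '[[[-2,2,-7],[0.002,0.001,-0.004],0],[[0,0,0],[0,0,0],0],[[0,0,0],[0,0,0],255],[[0,0,0],[0,0,0],255],[[0,0,0],[0,0,0],255],[[0,0,0],[0,0,0],255],[[0,0,0],[0,0,0],255],[[0,0,0],[0,0,0],255],[[0,0,0],[0,0,0],255],[[0,0,0],[0,0,0],255]]' 40
python3 -c "
from h import *
rep((533.1,-363.7,29),-90,-45)"
```

```text
time: 32.48
tcp_pos: [0.5316, -0.3647, 0.0259]
tool_rot: [[0.003, 1.0, 0.002], [0.705, -0.004, 0.709], [0.709, -0.001, -0.705]]
wrist_force: [0.7, 0.3, -0.3]
opening: 0.0461
grip_force: 40.0
t 32.48 q [ 32.  62.  25.  71. -47.  94.  68.] shift [1.5 2.4 1.7] rot [-0.003 -0.001  0.004] tooldir [-0.     0.707 -0.707] open 0.04610240351187981 39.99841310083866 [ 0.7  0.3 -0.3]
```

```bash
python3 -m creep '[[[0,0,40],[0,0,0],255],[[0,0,55],[0,0,0],255],[[1,10,60],[0,0,0],255],[[1,35,0],[-0.1745,0,0],255],[[1,40,0],[-0.1745,0,0],255],[[1,40,0],[-0.1745,0,0],255],[[1,40,0],[-0.1745,0,0],255],[[0,40,0],[-0.1745,0,0],255],[[0,40,0],[-0.1745,0,0],255],[[0,40,0],[-0.1745,0,0],255]]'
python3 -m creep '[[[0,45,0],[-0.1745,0,0],255],[[0,45,0],[-0.1745,0,0],255],[[0,45,0],[0,0,-0.139],255],[[0,45,0],[0,0,-0.139],255],[[0,20,0],[0,0,0],255],[[0,0,0],[0,0,0],255]]'
python3 -c "
from h import *
rep((536.6,127.9,37.4),-105.9,45)"
```

```text
time: 33.72
tcp_pos: [0.5346, -0.127, 0.1781]
tool_rot: [[0.01, 1.0, -0.027], [0.974, -0.016, -0.228], [-0.228, -0.023, -0.973]]
wrist_force: [0.1, -0.1, -1.9]
opening: 0.0459
grip_force: 40.0
time: 34.48
tcp_pos: [0.5342, 0.0552, 0.1755]
tool_rot: [[0.245, 0.955, -0.169], [0.839, -0.296, -0.456], [-0.486, -0.03, -0.874]]
wrist_force: [0.0, -0.9, -1.8]
opening: 0.0459
grip_force: 40.0
t 34.48 q [-58.  39.  52.  99.  -5.  70. -24.] shift [   2.    71.4 -139.5] rot [-0.275  0.051  0.027] tooldir [-0.194 -0.68  -0.707] open 0.04590672485015739 39.998165890574455 [ 0.  -0.9 -1.8]
```

```bash
python3 -m creep '[[[1,35,0],[-0.138,0.026,0.014],255],[[1,36,0],[-0.137,0.025,0.013],255],[[0,0,-35],[0,0,0],255],[[0,0,-35],[0,0,0],255],[[0,0,0],[0,0,0],255]]'
python3 - <<'E'
from h import *
rep((536.6,127.9,37.4),-105.9,45)
T=c2w('wrist');a=np.ascontiguousarray(snap('wrist')[:,:,::-1])
s=telemetry.get_state();g=(np.array(s['tcp_pos'])-.002*np.array(s['tool_rot'])[:,2])
f=np.array([-.274,-.962,0]);j=np.array([.962,-.274,0]);u=np.array([0,0,1.])
C=g-.0007*f-.0064*u
for c,h,col in((C,(.023,.028,.027),(0,0,255)),(np.array([.5368,.1286,.024]),(.0145,.020,.020),(0,255,0))):
    P=[proj(c+j*x*h[0]+f*y*h[1]+u*z*h[2],T) for x in(-1,1) for y in(-1,1) for z in(-1,1)]
    for i in range(8):
        for k in(1,2,4):
            if not i&k: cv2.line(a,tuple(int(v*16) for v in P[i]),tuple(int(v*16) for v in P[i|k]),col,1,cv2.LINE_AA,4)
cv2.imwrite('pics/chk2.png',cv2.resize(a,(768,576)))
E
```

```text
time: 35.1
tcp_pos: [0.5354, 0.1237, 0.1049]
tool_rot: [[0.195, 0.961, -0.198], [0.678, -0.278, -0.681], [-0.709, -0.001, -0.706]]
wrist_force: [-0.4, 0.3, 0.1]
opening: 0.0457
grip_force: 40.0
t 35.1 q [-63.  55.  49.  91.  -3.  76. -34.] shift [  0.8   2.8 -68.9] rot [ 0.002 -0.002  0.004] tooldir [-0.194 -0.68  -0.707] open 0.04571868779997928 39.9981565028429 [-0.4  0.3  0.1]
```

View pics/chk2.png

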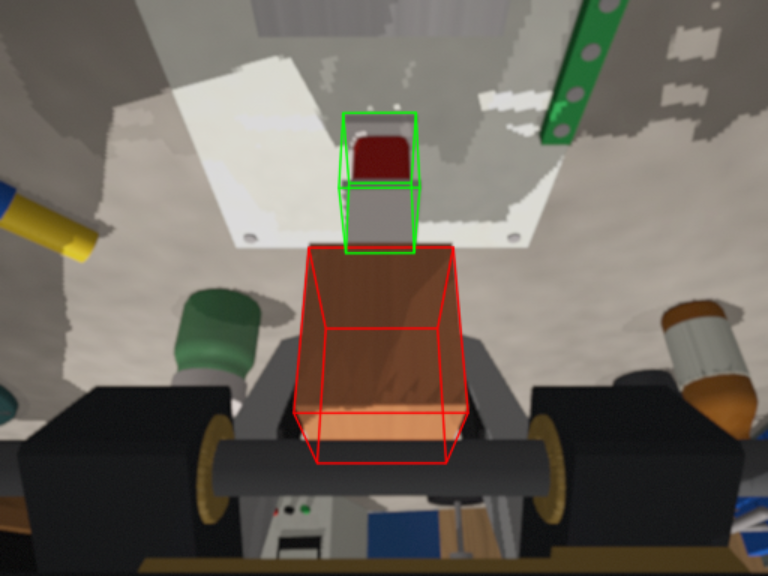

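The wrist view shows the copper can mouth down, matching its predicted box at about (310-468, 245-465). The choke matches its predicted box at about (340-420, 112-252). I'm lowering the can now.

```bash
python3 -m creep '[[[1,3,-8],[0.002,-0.002,0.004],255],[[0,0,-10],[0,0,0],255],[[0,0,-8],[0,0,0],255],[[0,0,0],[0,0,0],255]]'
python3 -c "
from h import *
rep((536.6,127.9,37.4),-105.9,45)"
```

```text
time: 35.65
tcp_pos: [0.537, 0.1284, 0.0793]
tool_rot: [[0.195, 0.962, -0.192], [0.681, -0.273, -0.679], [-0.706, 0.002, -0.708]]
wrist_force: [0.2, -0.7, -1.1]
opening: 0.0456
grip_force: 40.0
t 35.65 q [-63.  57.  48.  91.  -4.  75. -34.] shift [ -0.7  -1.9 -43.3] rot [-0.001  0.002 -0.001] tooldir [-0.194 -0.68  -0.707] open 0.04564143844710205 39.998212829232216 [ 0.2 -0.7 -1.1]
```

```bash
python3 -m creep '[[[-1,-2,-8],[0,0.002,0],255],[[0,0,-9],[0,0,0],255],[[0,0,-9],[0,0,0],255],[[0,0,-8],[0,0,0],255],[[0,0,-4],[0,0,0],255],[[0,0,-2],[0,0,0],255],[[0,0,0],[0,0,0],255]]'
python3 -c "
from h import *
rep((536.6,127.9,37.4),-105.9,45)"
```

```text
time: 36.52
tcp_pos: [0.5363, 0.1266, 0.0398]
tool_rot: [[0.194, 0.962, -0.193], [0.682, -0.273, -0.679], [-0.706, 0.001, -0.709]]
wrist_force: [-0.3, 0.4, -1.8]
opening: 0.0463
grip_force: 40.0
t 36.52 q [-62.  60.  46.  91.  -5.  72. -35.] shift [-0.1 -0.  -3.8] rot [-0.002  0.001 -0.001] tooldir [-0.194 -0.68  -0.707] open 0.04626227467782626 39.99819226562977 [-0.3  0.4 -1.8]
```

```bash
python3 -m creep '[[[0,0,-2],[0,0,0],255],[[0,0,-1],[0,0,0],255],[[0,0,-0.7],[0,0,0],255],[[0,0,0],[0,0,0],255]]'
```

```text
time: 37.02
tcp_pos: [0.5362, 0.1266, 0.0364]
tool_rot: [[0.194, 0.962, -0.193], [0.681, -0.274, -0.679], [-0.706, 0.001, -0.708]]
wrist_force: [-2.6, 2.1, 5.0]
opening: 0.0459
grip_force: 40.0
```

```bash
python3 -m creep '[[[0,0,0],[0,0,0],0],[[0,0,0],[0,0,0],0],[[0,0,0],[0,0,0],0],[[3,10,11],[0,0,0],0],[[6,20,21],[0,0,0],0],[[8,27,40],[0,0,0],0],[[0,0,50],[0,0,0],0],[[-30,30,40],[0.16,-0.04,0],0],[[-30,30,30],[0.16,-0.04,0],0],[[-30,40,0],[0.16,-0.04,0],0]]'
python3 -m creep '[[[-40,40,0],[0.16,-0.04,0],0],[[-40,40,0],[0,0,0],0],[[-40,30,0],[0,0,0],0],[[-40,30,0],[0,0,0],0],[[0,0,0],[0,0,0],0]]'
python3 - <<'E'
from h import *
a=snap('side')[:,:,::-1];b=snap('top')[:,:,::-1]
cv2.imwrite('pics/fin.png',np.hstack([cv2.resize(a[100:360,100:360],(450,450)),cv2.resize(b[100:275,110:310],(350,306)).copy() if 0 else cv2.resize(b[90:290,100:256],(350,450))]))
for t in ('big_can_center','small_can_center'): print(find(t,'top'),find(t,'side'))
E
```

```text
time: 38.28
tcp_pos: [0.4634, 0.2849, 0.2312]
tool_rot: [[0.257, 0.963, -0.087], [0.926, -0.271, -0.262], [-0.276, -0.013, -0.961]]
wrist_force: [0.5, 1.6, 0.4]
opening: 0.0937
grip_force: 0.0
time: 38.9
tcp_pos: [0.3001, 0.4263, 0.2286]
tool_rot: [[0.257, 0.965, -0.052], [0.959, -0.261, -0.113], [-0.123, -0.02, -0.992]]
wrist_force: [0.4, -0.0, -0.0]
opening: 0.0943
grip_force: 0.0
[(0.56, [0.569, 0.237, 0.058])] [(0.68, [0.569, 0.258, 0.063])]
[(0.81, [0.538, 0.124, 0.06])] [(0.81, [0.541, 0.146, 0.058])]
```

View pics/fin.png

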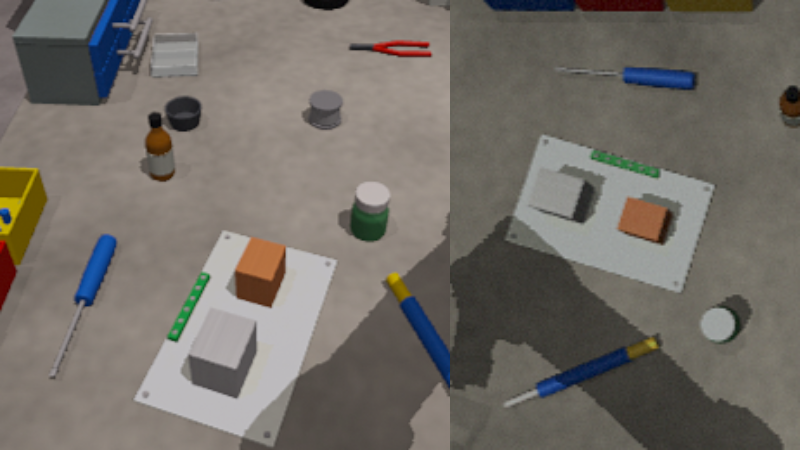

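Both cans sit mouth down and flat on the plate: aluminium at about (223,350) and copper at about (261,272) in the left crop. The other things I can see in these crops look undisturbed and the robot is clear of the bench.

```bash
python3 -c "
from rig import ticket
print(ticket.job_done())"
```

```text
the job is handed in; nothing more can be done
None
```

Both cans are mouth down over their parts, the big one over the transformer and the small one over the choke, both released, and the job was handed in at about 39 s with nothing seen out of place.

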